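Zero a reground mill and back it off three clicks

ROBOT

A 7-joint arm with a two-finger parallel gripper is mounted at the origin on the work surface. World frame = base frame: x ahead of the robot, y to its left, z up, the work surface at z = 0. Lengths are in mm, angles in rad, forces in N, time in s.
With the tool pointing down it reaches from about 400 to 850 mm from the base axis. Payload 4.5 kg.
Tool frame: the origin (TCP) lies between the finger pads; the fingertips stand ahead of it and the grasp point (between the pads) lies 8 mm behind it (robot.finger_overhang is the z of the fingertips in the tool frame, in mm); z points along the fingers, y is the direction in which the jaws open and shut (so a half turn about z gives the same grasp; the last joint's range is limited). The gripper opens to 88 mm and grips with 3 to 60 N. Pads are 18 mm wide; open, the fingers measure 123 mm over their backs; the gripper's body (75 mm by 187 mm) begins 45 mm behind the grasp point.
Start: joints at [0.034, 0.689, -0.195, 1.565, 0.157, 0.902, -0.215], TCP at [625.022, 0.025, 249.743] pointing down, gripper open.
Joint ranges: [-3.01, 3.01], [-0.46, 2.08], [-1.47, 1.51], [0.13, 2.56], [-1, 4.14], [0.04, 2.09], [-2.66, 2.66]. Speed limits (rad/s): [2.57, 2.57, 3.14, 3.14, 3.14, 3.14, 3.14].

INTERFACE

Orientations are given as [roll, pitch, yaw] about the fixed x, y, z axes, in that order (R = Rz(yaw) Ry(pitch) Rx(roll)).
In Python, from workcell import robot gives the robot as it stands.
- The arm moves only by the tool arm_command, never from a script. Its argument "rows" is a list of rows, each an object of numbers: "dx", "dy", "dz": the shift along the tool's x, y, z in mm; "ax", "ay", "az": the turn, a rotation vector about the tool's x, y, z in rad; "claw": the finger opening in mm, from 0 to 88.1. A call has 1 to 20 rows; each row shifts and turns the commanded pose from where the row before left it, along the tool's axes as they then stand; what a row does not reach is not made up. A row lasts 1/8 s, in which the tool goes at most 62.5 mm and 10.7 degrees, less where a joint would pass 70% of its speed; a pose out of reach is approached as far as the arm can. A call is refused whole if a number of a shift passes 62.5 or a number of a turn 0.188, either way. A call with a gripper value outside its range is refused whole. The fingers move at their own pace and stop on an object; "force" is the grip in N (left out, the last holds). Time passes only in rows, so rows that do not move let the fingers close. It gives the time, the measured TCP pose, the force and the opening at its end, in the units of the state.
- robot.observe(): the state, without advancing time (a new reading comes with each control period).
- robot.capture(name): name is "scene" or "side" or "wrist"; returns a dict with "pixels" (400x640x3 uint8, red, green, blue), "fx", "fy", "cx", "cy" (pixels), "extrinsics" (4x4, takes a point from world to camera coordinates). Camera axes: x right, y down, z forward; pixel columns grow to the right and rows downward; lengths in mm; the calibration is good to about 2 mm. A picture is of the moment at which its call begins. There is no depth.
- robot.hand_in(): hands the job in, once; it reports no verdict.
The state is a dict: "time": time; "qpos": joint angles; "qvel": joint speeds; "joint_torque": joint torques, N m; "ee_pos": TCP position; "orientation": TCP orientation; "contact_force": force on the tool from outside, world axes, zero at the start; "ft_torque": the same for the moment, N m; "width": finger opening in mm.
Only numpy, scipy, OpenCV 4.12 (cv2) and the standard library are available. Lean on these libraries where they do the work, as an engineer would, in place of code of your own. Each camera call takes 0.05 s, during which the arm holds its last target. There are 200 camera calls.

TASK

The burrs of this hand mill have just been reground. Turn its adjusting ring clockwise until you feel the burrs touch, without grinding them hard together, then back it off three clicks and let go. Leave the other things on the bench where they are.

Things in the scene. Friction and masses are not known exactly. Their poses are not given: they have to be found in the camera images.
- mill: Hand mill bolted to the bench: dark square plate 130 x 130 x 10 mm, waisted grey body with a shoulder 82 mm across at 100 mm height (15 black marks on it), steel neck 48 mm across, adjusting ring on top, and a 12 mm stub shaft out of the ring's middle up to 180 mm height. Origin: centre of the plate's underside, on the bench; z up, along the ring's axis.
- ring: Ribbed aluminium adjusting ring at the mill's top, 56 mm across, 28 mm high (136 to 164 mm above the bench). It turns about the mill's vertical axis and stays at its height; clockwise from above closes the burrs. Origin on the axis, 135 mm above the bench; its x axis points along the dark rib on its top face. 15 clicks a turn, 24 degrees each; let go, it settles in the nearest click.
- ring_mid (a point): Centre of the ring, on its axis, 149.5 mm above the bench: grip across here from above, 30 to 50 N. Clicks need up to 0.2 N m. It starts 1 to 8 clicks open. Touching is itself a click position, at no particular mark: there the torque jumps to about 0.35 N m, then grows by 1.5 N m per rad as the burrs are pressed; beyond 0.9 N m (0.4 rad past touch) they are spoilt.
- burr_upper (a point): Middle of the lower edge of the adjustable burr, inside the mill on the ring's axis, hidden. It rises 1 mm per turn of the ring (0.067 mm per click).
- burr_lower (a point): Middle of the upper edge of the fixed burr, inside the mill on the ring's axis, 70 mm above the bench, hidden. The burrs touch when burr_upper is level with it; three clicks open is 0.2 mm.
- stone: Grey two-layer whetstone lying on the bench, 150 x 50 x 24 mm, origin at the centre of its underside. Not to be moved.
- oil: Amber oil bottle with black cap, 48 mm across, 110 mm high, standing; origin at the centre of its underside. Not to be moved.
- spare_burr: Spare dark steel burr lying on the bench, a ring 54 mm across, 12 mm high; origin at the centre of its underside. Not to be moved.
- driver: Screwdriver with black handle lying on the bench; origin under its middle. Not to be moved.
Not all that is in view belongs to the job. What is meant by the mill is not brown, green or red, and is the larger of those in its own colour.

How it is judged (in metres and radians):
On the way:
1. the ring is turned clockwise until the burrs touch and bear on each other lightly (0.03 rad past first touch) (z of burr_upper in the frame of burr_lower below -4.8e-06 m), for 0.05 s.
At the end, for the whole second after the job is handed in: The ring stands still, let go, three clicks back from touching: the burrs are 0.173 to 0.227 mm apart (2.6 to 3.4 clicks of 0.067 mm) (z of burr_upper in the frame of burr_lower between 0.000173 and 0.000227 m and angular speed of ring below 0.05 rad/s).
It fails at once if the burrs are ground hard together: ring forced more than 0.4 rad past touching (0.9 N m) (z of burr_upper in the frame of burr_lower below -6.37e-05 m).
It fails at once if one of the other things on the bench is pushed more than 15 mm (distance of any of stone, oil, spare_burr, driver from where it was at the start of the episode above 0.015 m).
It also fails if it takes over 72 s, if anything falls off the work surface, if the arm or the gripper's body presses on something with over 40 N, if the wrist force passes 120 N, or if a joint passes its speed limit or range.

## Working session

There is one attempt and no reset: what is moved stays moved. The work goes in short steps, Python scripts to look and compute and a tool call to move; the robot and the scene stay as the last step left them, time stands still between calls to the robot, and variables do not carry over. Pictures are saved under pics/ and viewed, about 8 in all and at most 12, crops included, and the job is handed in when it is done.

Besides the shell and the picture viewer there is one more tool, called after "Request:" as a command line: name --argument value ..., lists and objects as JSON in quotes. arm_command: Moves the arm, as the interface text tells. Its arguments: {"type":"object","properties":{"rows":{"type":"array"},"force":{"type":"number"}},"required":["rows"]}

```bash
mkdir -p pics; ls; python3 - <<'E'
from workcell import robot
import cv2,numpy as np
for n in("scene","side"):
    c=robot.capture(n); cv2.imwrite(f"pics/{n}0.png",c["pixels"][:,:,::-1]); print(n,c["fx"],c["cx"],c["cy"],np.round(c["extrinsics"],3).tolist())
s=robot.observe(); print(s); print(robot.finger_overhang)
E
```

```text
pics
scene 465.51548161500034 316.56034418920683 200.82490282840035 [[0.596, 0.803, 0.011, -390.127], [0.452, -0.324, -0.831, -136.411], [-0.664, 0.5, -0.556, 1484.67], [0.0, 0.0, 0.0, 1.0]]
side 367.4265155043719 323.459343331997 199.56022551495968 [[0.956, -0.293, -0.001, -486.149], [-0.193, -0.628, -0.754, 264.723], [0.22, 0.721, -0.657, 777.959], [0.0, 0.0, 0.0, 1.0]]
{'time': 0.1, 'qpos': array([ 0.03381877,  0.6898914 , -0.19451578,  1.56622128,  0.15727515,
        0.90251921, -0.21515395]), 'qvel': array([-0.00073394, -0.00220111,  0.00041326, -0.00403716, -0.00149554,
        0.00132512, -0.00144765]), 'joint_torque': array([-3.08775299e-03, -5.28501892e+01, -1.27141513e+00, -1.53837240e+01,
       -5.25604945e-02,  1.96265515e-03,  5.71585565e-05]), 'ee_pos': array([ 6.24451851e+02, -5.14207216e-02,  2.49000547e+02]), 'orientation': array([-3.13994458e+00,  1.07088499e-04,  1.57077897e+00]), 'contact_force': array([-0.69442074,  0.96028116, -0.16179462]), 'ft_torque': array([ 0.01563832, -0.01906806,  0.00968208]), 'width': 88.32583459991754}
11.0
```

View pics/scene0.png

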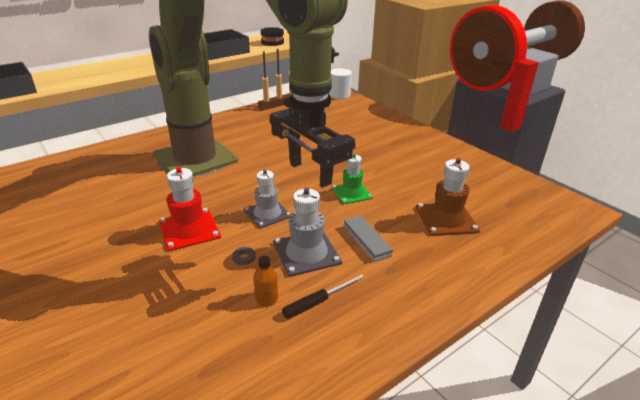

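View pics/side0.png

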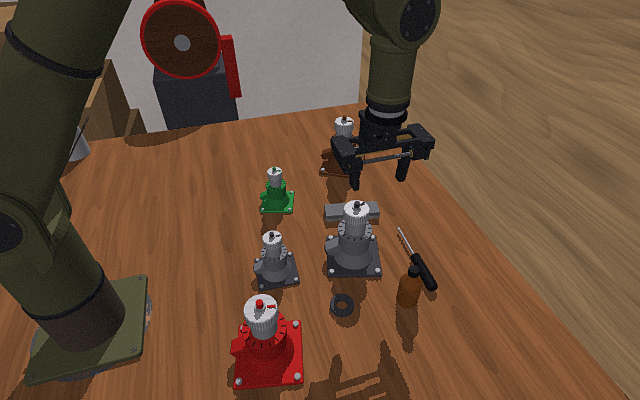

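Candidates by pixel in the scene view: red mill (188,208), small grey (266,198), large grey (307,230), green (352,180) and brown (450,200). The description rules out the coloured ones and wants the larger grey, so I choose (307,230), which is at (355,240) in the side view. I'll check it in one close crop.

```bash
python3 - <<'E'
import cv2,numpy as np
a=cv2.imread("pics/scene0.png")[180:280,260:360]; b=cv2.imread("pics/side0.png")[190:290,310:410]
cv2.imwrite("pics/crop1.png",cv2.resize(np.hstack([a,b]),None,fx=4,fy=4,interpolation=cv2.INTER_CUBIC))
E
```

```text
(no output)
```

View pics/crop1.png

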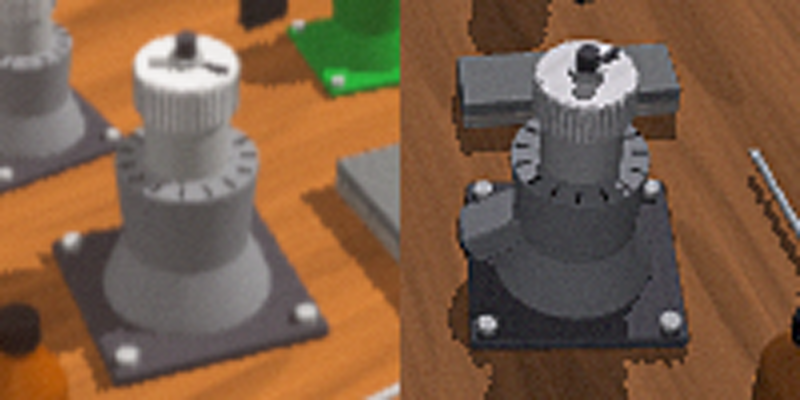

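The crop shows the large grey mill, with black marks on its shoulder and a dark plate. The ring's top-face centre is at about scene (306.8,196.8) and side (356.3,209), and the dark rib points towards scene (317,197.5) and side (363,203).

```bash
cat > h.py <<'E'
from workcell import robot
import numpy as np,cv2
def ray(c,u,v,z):
    E=c["extrinsics"];R=E[:3,:3];o=-R.T@E[:3,3];d=R.T@np.array([(u-c["cx"])/c["fx"],(v-c["cy"])/c["fy"],1]);return o+d*(z-o[2])/d[2]
def proj(c,p):
    q=c["extrinsics"]@np.r_[p,1];return q[0]/q[2]*c["fx"]+c["cx"],q[1]/q[2]*c["fy"]+c["cy"]
E
python3 - <<'E'
from h import *
a=robot.capture("scene");b=robot.capture("side")
def tri(pa,pb):
    M=[]
    for c,p in((a,pa),(b,pb)):
        K=np.array([[c["fx"],0,c["cx"]],[0,c["fy"],c["cy"]],[0,0,1]]);M.append(K@c["extrinsics"][:3])
    X=cv2.triangulatePoints(M[0],M[1],np.array(pa,float),np.array(pb,float))[:,0];return X[:3]/X[3]
print(tri((306.75,196.75),(356.25,209)))
for c,p,q in((a,(306.75,196.75),(317,197.5)),(b,(356.25,209),(363,203))):
    P=ray(c,*p,164);Q=ray(c,*q,164);print(P,Q,np.degrees(np.arctan2(*(Q-P)[1::-1])))
for n,p,q in(("oil",(266,300),None),("burr",(245,257),(342,305)),("smallgrey",(266,213),None),("green",(352,195),None)): print(n,ray(a,*p,0))
E
```

```text
[590.02764142  18.44761657 158.87383754]
[595.4967342   15.20083663 164.        ] [610.7749824   31.43859151 164.        ] 46.74383492717036
[587.33540503  11.10532485 164.        ] [608.85803518  25.24837968 164.        ] 33.30990972217379
oil [ 663.02752617 -138.28810283    0.        ]
burr [ 516.79685837 -106.18061189    0.        ]
smallgrey [393.00686035  26.76950468   0.        ]
green [459.25101417 269.61120475   0.        ]
```

Request:
arm_command --rows '[{"dx": 7, "dy": -17, "az": -0.15}, {"dx": 5, "dy": -18, "az": -0.17}, {"az": -0.17}, {"az": -0.17}, {"az": -0.17}, {"az": -0.17}, {"az": -0.17}, {"az": -0.17}, {"az": -0.17}, {"az": -0.06}, {}, {}]'

```text
invalid input at $.rows[0]: expected keys dx, dy, dz, ax, ay, az, claw
```

```bash
python3 - <<'E'
from h import *
c=robot.capture("wrist");cv2.imwrite("pics/w1.png",c["pixels"][:,:,::-1])
s=robot.observe();print(s["time"],s["qpos"].round(3),s["ee_pos"],s["orientation"],s["ft_torque"])
print(proj(c,(591,14,164)),proj(c,(591,14,180)))
E
```

```text
0.25 [ 0.034  0.69  -0.195  1.566  0.157  0.903 -0.215] [6.24737457e+02 7.00917952e-03 2.49359265e+02] [-3.14078454e+00  5.08647663e-05  1.57085771e+00] [-0.01325971 -0.00055718  0.01368362]
(np.float64(281.541752331357), np.float64(194.32817916833397)) (np.float64(278.6767962831744), np.float64(200.46949900709504))
```

View pics/w1.png

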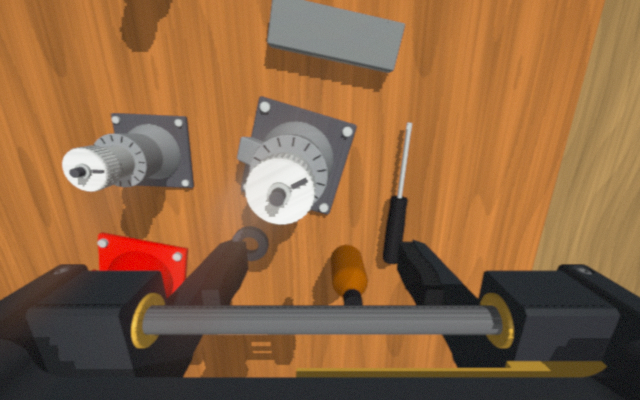

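The move was refused because each row needs all seven keys. The wrist view still helps: the ring's top disc spans about x 246–315 and y 155–224, so its centre is at (280.5,189.5), with the rib pointing to (306,181).

```bash
python3 - <<'E'
from h import *
c=robot.capture("wrist");im=c["pixels"].astype(int)
P=ray(c,280.5,189.5,164);print(P)
m=((im.min(2)>195)).astype(np.uint8);m[:, :235]=0;m[:,330:]=0;m[240:]=0;m[:145]=0
k=max(cv2.findContours(m,cv2.RETR_EXTERNAL,cv2.CHAIN_APPROX_NONE)[0],key=cv2.contourArea)
e=cv2.fitEllipse(cv2.convexHull(k));print(e,ray(c,*e[0],164))
E
```

```text
[590.43719658  18.11416283 164.        ]
((279.3067932128906, 190.35691833496094), (65.2203598022461, 69.3825454711914), 111.46160888671875) [589.42535296  17.38381777 164.        ]
```

Request:
arm_command --rows '[{"dx": 7, "dy": -17, "dz": 0, "ax": 0, "ay": 0, "az": 0, "claw": 88}, {"dx": 7, "dy": -17, "dz": 0, "ax": 0, "ay": 0, "az": 0, "claw": 88}, {"dx": 0, "dy": 0, "dz": 0, "ax": 0, "ay": 0, "az": -0.17, "claw": 88}, {"dx": 0, "dy": 0, "dz": 0, "ax": 0, "ay": 0, "az": -0.17, "claw": 88}, {"dx": 0, "dy": 0, "dz": 0, "ax": 0, "ay": 0, "az": -0.17, "claw": 88}, {"dx": 0, "dy": 0, "dz": 0, "ax": 0, "ay": 0, "az": -0.17, "claw": 88}, {"dx": 0, "dy": 0, "dz": 0, "ax": 0, "ay": 0, "az": -0.17, "claw": 88}, {"dx": 0, "dy": 0, "dz": 0, "ax": 0, "ay": 0, "az": -0.17, "claw": 88}, {"dx": 0, "dy": 0, "dz": 0, "ax": 0, "ay": 0, "az": -0.17, "claw": 88}, {"dx": 0, "dy": 0, "dz": 0, "ax": 0, "ay": 0, "az": -0.17, "claw": 88}, {"dx": 0, "dy": 0, "dz": 0, "ax": 0, "ay": 0, "az": -0.17, "claw": 88}, {"dx": 0, "dy": 0, "dz": 0, "ax": 0, "ay": 0, "az": -0.04, "claw": 88}, {"dx": 0, "dy": 0, "dz": 0, "ax": 0, "ay": 0, "az": 0, "claw": 88}, {"dx": 0, "dy": 0, "dz": 0, "ax": 0, "ay": 0, "az": 0, "claw": 88}]'

```text
time: 2.05
ee_pos: [591.0, 14.0, 249.8]
orientation: [-3.141, 0.0, 3.139]
contact_force: [-0.2, 0.6, -0.6]
width: 88.1
```

```bash
python3 - <<'E'
from h import *
c=robot.capture("wrist");cv2.imwrite("pics/w2.png",c["pixels"][:,:,::-1])
s=robot.observe();print(s["time"],s["qpos"].round(3),s["ee_pos"],s["orientation"],s["ft_torque"])
print(proj(c,(591,14,164)),proj(c,(591,14,180)))
E
```

```text
2.1 [ 0.261  0.705 -0.645  1.658  0.5    0.95   1.001] [591.03730742  14.06476458 249.79794942] [-3.14138683e+00  1.94240498e-04  3.13963544e+00] [ 0.10219798 -0.04646898  0.02151648]
(np.float64(322.20104792484204), np.float64(210.38372580573974)) (np.float64(322.22159084570865), np.float64(217.50272775582533))
```

View pics/w2.png

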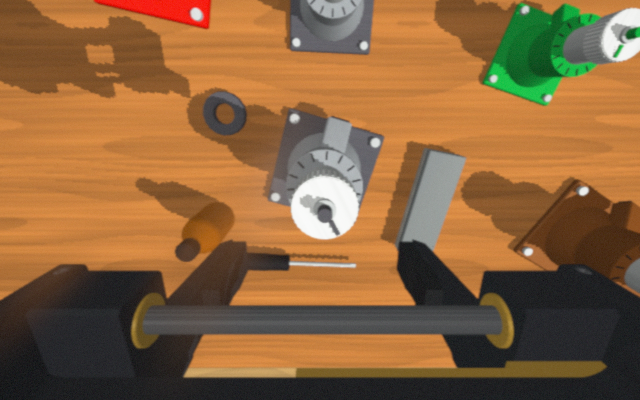

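Now the ring's disc spans x 291–359 and y 176–239, centre about (325,207.5), against a prediction of (322,210) for (591,14). The correction is therefore a few mm.

```bash
python3 - <<'E'
from h import *
c=robot.capture("wrist");im=c["pixels"].astype(int)
m=((im.min(2)>195)).astype(np.uint8);m[:, :285]=0;m[:,365:]=0;m[245:]=0;m[:170]=0
k=max(cv2.findContours(m,cv2.RETR_EXTERNAL,cv2.CHAIN_APPROX_NONE)[0],key=cv2.contourArea)
e=cv2.fitEllipse(cv2.convexHull(k));print(e,ray(c,*e[0],164),ray(c,325,207.5,164))
P=ray(c,*e[0],164);Q=ray(c,339,234,164);print(np.degrees(np.arctan2(*(Q-P)[1::-1])))
E
```

```text
((324.3328552246094, 206.90029907226562), (62.64261245727539, 67.5443344116211), 83.83873748779297) [587.90965441  15.82200023 164.        ] [588.44475437  16.38113851 164.        ]
26.985504813456345
```

Request:
arm_command --rows '[{"dx": 1.5, "dy": 2.5, "dz": 0, "ax": 0, "ay": 0, "az": 0, "claw": 88}, {"dx": 0, "dy": 0, "dz": 25, "ax": 0, "ay": 0, "az": 0, "claw": 88}, {"dx": 0, "dy": 0, "dz": 25, "ax": 0, "ay": 0, "az": 0, "claw": 88}, {"dx": 0, "dy": 0, "dz": 25, "ax": 0, "ay": 0, "az": 0, "claw": 88}, {"dx": 0, "dy": 0, "dz": 20, "ax": 0, "ay": 0, "az": 0, "claw": 88}, {"dx": 0, "dy": 0, "dz": 12, "ax": 0, "ay": 0, "az": 0, "claw": 88}, {"dx": 0, "dy": 0, "dz": 0, "ax": 0, "ay": 0, "az": 0, "claw": 88}, {"dx": 0, "dy": 0, "dz": 0, "ax": 0, "ay": 0, "az": 0, "claw": 62}, {"dx": 0, "dy": 0, "dz": 0, "ax": 0, "ay": 0, "az": 0, "claw": 62}, {"dx": 0, "dy": 0, "dz": 0, "ax": 0, "ay": 0, "az": 0, "claw": 62}, {"dx": 0, "dy": 0, "dz": 0, "ax": 0, "ay": 0, "az": 0, "claw": 62}]' --force 10

```text
time: 3.52
ee_pos: [589.6, 16.5, 143.0]
orientation: [-3.142, 0.0, 3.141]
contact_force: [-0.5, -0.6, 0.9]
width: 62.0
```

```bash
python3 - <<'E'
from h import *
c=robot.capture("wrist");cv2.imwrite("pics/w3.png",c["pixels"][:,:,::-1])
s=robot.observe();print(s["time"],s["ee_pos"],s["orientation"],s["contact_force"],s["ft_torque"],s["width"])
E
```

```text
3.575 [589.60361259  16.49277651 142.9189026 ] [3.14158202e+00 3.48999501e-04 3.14069578e+00] [-0.75752399 -0.97888901  0.38933206] [ 0.11920221 -0.0765967   0.03115172] 61.90274600897529
```

View pics/w3.png

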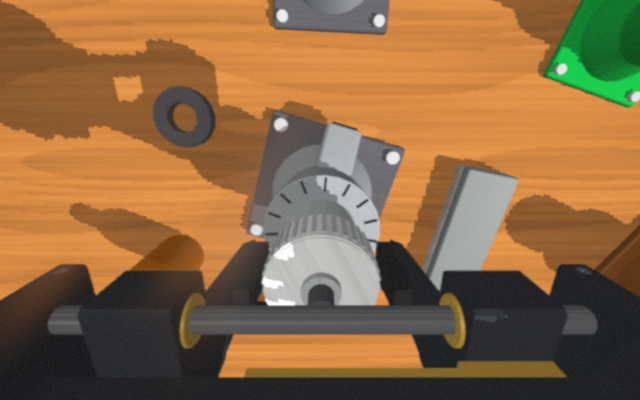

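The open jaws at 62 mm straddle the ring evenly: the ring's centre is at about column 321, midway between the pads at about 322. Next I close at 10 N, then 40 N.

Request:
arm_command --rows '[{"dx": 0, "dy": 0, "dz": 0, "ax": 0, "ay": 0, "az": 0, "claw": 50}, {"dx": 0, "dy": 0, "dz": 0, "ax": 0, "ay": 0, "az": 0, "claw": 50}, {"dx": 0, "dy": 0, "dz": 0, "ax": 0, "ay": 0, "az": 0, "claw": 50}, {"dx": 0, "dy": 0, "dz": 0, "ax": 0, "ay": 0, "az": 0, "claw": 50}]' --force 10

```text
time: 4.08
ee_pos: [589.5, 15.9, 142.8]
orientation: [-3.141, 0.0, 3.14]
contact_force: [-0.5, -2.3, 2.2]
width: 55.1
```

```bash
cat > st.py <<'E'
from h import *
s=robot.observe();print(round(s["time"],2),s["ee_pos"].round(2),"yaw",s["orientation"].round(4),"F",s["contact_force"].round(2),"M",s["ft_torque"].round(3),s["width"].round(2),s["qpos"].round(2),s["joint_torque"][-1].round(3))
c=robot.capture("wrist");im=c["pixels"].astype(int)
E
python3 st.py
python3 - <<'E'
from h import *
c=robot.capture("wrist");p=c["pixels"]
cen=(589.6,16.5)
print([tuple(np.round(proj(c,(cen[0]+28*np.cos(t),cen[1]+28*np.sin(t),164)),1)) for t in np.radians([90,120,150,180,210,240,270])])
g=p.astype(int);print([tuple(g[r,300]) for r in range(228,250,2)])
E
```

```text
[(np.float64(382.0), np.float64(288.5)), (np.float64(375.9), np.float64(262.9)), (np.float64(354.6), np.float64(243.0)), (np.float64(323.6), np.float64(235.5)), (np.float64(292.7), np.float64(243.1)), (np.float64(271.4), np.float64(263.0)), (np.float64(265.3), np.float64(288.6))]
[(np.int64(150), np.int64(152), np.int64(149)), (np.int64(150), np.int64(150), np.int64(149)), (np.int64(150), np.int64(151), np.int64(151)), (np.int64(149), np.int64(152), np.int64(150)), (np.int64(149), np.int64(152), np.int64(152)), (np.int64(160), np.int64(162), np.int64(160)), (np.int64(182), np.int64(184), np.int64(180)), (np.int64(179), np.int64(182), np.int64(178)), (np.int64(186), np.int64(188), np.int64(184)), (np.int64(190), np.int64(191), np.int64(189)), (np.int64(190), np.int64(190), np.int64(189))]Traceback (most recent call last):
  File "st.py", line 2, in <module>
    s=robot.observe();print(round(s["time"],2),s["ee_pos"].round(2),"yaw",s["orientation"].round(4),"F",s["contact_force"].round(2),"M",s["ft_torque"].round(3),s["width"].round(2),s["qpos"].round(2),s["joint_torque"][-1].round(3))
                                                                                                                                                                ^^^^^^^^^^^^^^^^
AttributeError: 'float' object has no attribute 'round'
```

```bash
cat > st.py <<'E'
from h import *
s=robot.observe();print(round(s["time"],2),s["ee_pos"].round(2),"rpy",s["orientation"].round(4),"F",s["contact_force"].round(2),"M",s["ft_torque"].round(3),round(s["width"],2),s["qpos"].round(2),s["joint_torque"][-1].round(3))
E
python3 st.py
```

```text
4.12 [589.55  15.94 142.76] rpy [-3.1408  0.      3.1404] F [-0.01 -2.27  1.12] M [-0.486 -0.035  0.059] 55.84 [ 0.21  0.84 -0.55  1.76  0.62  0.73  0.89] -0.026
```

Request:
arm_command --rows '[{"dx": 0.8, "dy": -0.8, "dz": 0, "ax": 0, "ay": 0, "az": 0, "claw": 50}, {"dx": 0, "dy": 0, "dz": 0, "ax": 0, "ay": 0, "az": 0, "claw": 50}, {"dx": 0, "dy": 0, "dz": 0, "ax": 0, "ay": 0, "az": 0, "claw": 50}, {"dx": 0, "dy": 0, "dz": 0, "ax": 0, "ay": 0, "az": 0, "claw": 50}]' --force 42

```text
time: 4.62
ee_pos: [589.5, 16.0, 142.9]
orientation: [3.141, 0.002, 3.141]
contact_force: [3.4, -1.6, -1.3]
width: 55.0
```

```bash
python3 st.py
```

```text
4.62 [589.46  15.96 142.85] rpy [3.1410e+00 1.5000e-03 3.1409e+00] F [ 3.41 -1.59 -1.31] M [-0.156 -0.861  0.046] 55.0 [ 0.21  0.84 -0.55  1.76  0.62  0.73  0.89] -0.009
```

Request:
arm_command --rows '[{"dx": 0, "dy": 0, "dz": 0, "ax": 0, "ay": 0, "az": 0.05, "claw": 50}, {"dx": 0, "dy": 0, "dz": 0, "ax": 0, "ay": 0, "az": 0.05, "claw": 50}, {"dx": 0, "dy": 0, "dz": 0, "ax": 0, "ay": 0, "az": 0, "claw": 50}]'

```text
time: 5.0
ee_pos: [589.4, 16.0, 142.8]
orientation: [3.141, 0.001, 3.042]
contact_force: [5.4, -0.2, -1.6]
width: 55.2
```

```bash
python3 st.py
```

```text
5.0 [589.44  16.   142.85] rpy [3.1410e+00 1.5000e-03 3.0416e+00] F [ 5.42 -0.17 -1.59] M [-0.21  -1.022  0.084] 55.22 [ 0.19  0.83 -0.53  1.76  0.6   0.72  0.81] -0.216
```

Request:
arm_command --rows '[{"dx": 0, "dy": 0, "dz": 0, "ax": 0, "ay": 0, "az": 0.1, "claw": 50}, {"dx": 0, "dy": 0, "dz": 0, "ax": 0, "ay": 0, "az": 0.1, "claw": 50}, {"dx": 0, "dy": 0, "dz": 0, "ax": 0, "ay": 0, "az": 0.1, "claw": 50}, {"dx": 0, "dy": 0, "dz": 0, "ax": 0, "ay": 0, "az": 0.1, "claw": 50}, {"dx": 0, "dy": 0, "dz": 0, "ax": 0, "ay": 0, "az": 0.02, "claw": 50}, {"dx": 0, "dy": 0, "dz": 0, "ax": 0, "ay": 0, "az": 0, "claw": 50}]'

```text
time: 5.75
ee_pos: [589.4, 16.0, 142.8]
orientation: [3.14, 0.001, 2.623]
contact_force: [4.4, -1.4, -1.5]
width: 54.8
```

```bash
python3 st.py
```

```text
5.75 [589.42  15.96 142.85] rpy [3.1404e+00 1.1000e-03 2.6228e+00] F [ 4.42 -1.4  -1.46] M [-0.203 -1.035  0.085] 54.8 [ 0.13  0.81 -0.41  1.76  0.49  0.67  0.5 ] -0.122
```

```bash
python3 - <<'E'
from h import *
M=[];T=[]
ims=[]
for n in("wrist","scene","side","wrist"):
    c=robot.capture(n);ims.append(c["pixels"][:,:,::-1]);s=robot.observe();M.append(s["ft_torque"][2]);T.append(s["joint_torque"][-1])
print(M,T)
a=cv2.resize(ims[0][180:330,220:420],None,fx=2,fy=2);b=[cv2.resize(ims[1][150:225,257:357],None,fx=4,fy=4),cv2.resize(ims[2][170:245,310:410],None,fx=4,fy=4)]
a=cv2.copyMakeBorder(a,0,0,0,400,cv2.BORDER_CONSTANT);cv2.imwrite("pics/m4.png",np.vstack([a,np.hstack(b)]))
E
```

```text
[np.float64(0.08848556564580276), np.float64(0.04186715583378455), np.float64(0.06728600002909246), np.float64(0.11722501671697619)] [np.float64(-0.09376459289342165), np.float64(-0.08769840700551867), np.float64(-0.08901264751330018), np.float64(-0.0903747626580298)]
```

View pics/m4.png

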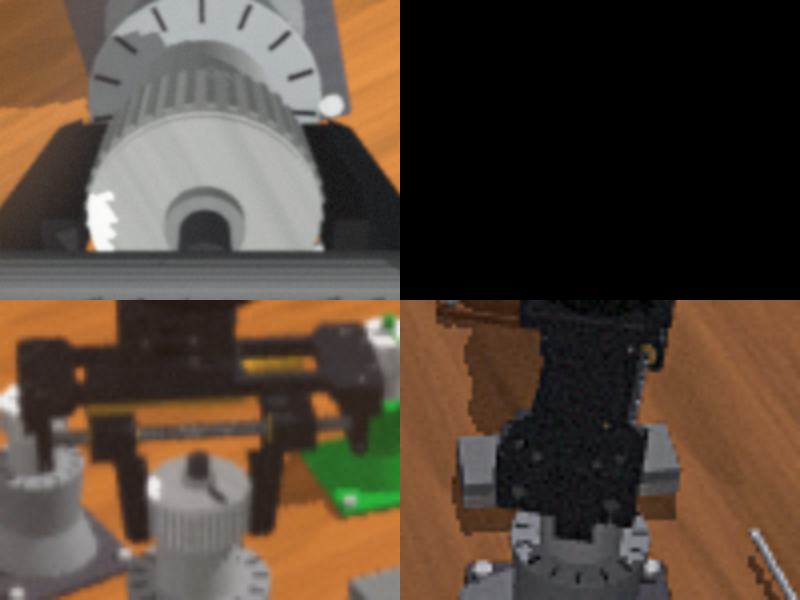

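The ring turned with the gripper: in the scene crop the rib moved from pointing right to down-right, with its tip at about scene (312,200). I'll compute the angle to check for slip.

```bash
python3 - <<'E'
from h import *
c=robot.capture("scene")
def ang(p,q):
    P=ray(c,*p,164);Q=ray(c,*q,164);return np.degrees(np.arctan2(*(Q-P)[1::-1]))
print("before",ang((260+50,180+16.5),(260+57,180+18)),"now",ang((257+51.75,150+45.75),(257+55.5,150+50)))
print(proj(c,(589,16,164)))
for a in (50,45,40,30,20,10,0,-10): print(a,np.round(proj(c,(589+24*np.cos(np.radians(a)),16+24*np.sin(np.radians(a)),164)),1))
E
```

```text
before 32.952552833947955 now -10.016715499809338
(np.float64(305.3072519722669), np.float64(195.29833296136874))
50 [316.3 195.8]
45 [316.2 196.3]
40 [316.1 196.8]
30 [315.4 197.8]
20 [314.5 198.7]
10 [313.3 199.6]
0 [311.8 200.3]
-10 [310.1 200.8]
```

Request:
arm_command --rows '[{"dx": 0, "dy": 0, "dz": 0, "ax": 0, "ay": 0, "az": 0.1, "claw": 50}, {"dx": 0, "dy": 0, "dz": 0, "ax": 0, "ay": 0, "az": 0.1, "claw": 50}, {"dx": 0, "dy": 0, "dz": 0, "ax": 0, "ay": 0, "az": 0.1, "claw": 50}, {"dx": 0, "dy": 0, "dz": 0, "ax": 0, "ay": 0, "az": 0.1, "claw": 50}, {"dx": 0, "dy": 0, "dz": 0, "ax": 0, "ay": 0, "az": 0.02, "claw": 50}, {"dx": 0, "dy": 0, "dz": 0, "ax": 0, "ay": 0, "az": 0, "claw": 50}]'

```text
time: 6.75
ee_pos: [589.4, 15.9, 142.8]
orientation: [3.14, 0.0, 2.203]
contact_force: [5.6, -0.8, -1.8]
width: 55.0
```

```bash
cat >> st.py <<'E'
M=[s["ft_torque"][2]]
for i in range(3): robot.capture("wrist");M.append(robot.observe()["ft_torque"][2])
print("Mz mean",np.mean(M).round(3),np.std(M).round(3))
E
python3 st.py
```

```text
6.75 [589.42  15.95 142.82] rpy [3.1401e+00 5.0000e-04 2.2026e+00] F [ 5.58 -0.83 -1.81] M [-0.241 -1.047  0.05 ] 54.99 [ 0.07  0.8  -0.3   1.77  0.36  0.63  0.19] -0.117
Mz mean 0.085 0.027
```

Request:
arm_command --rows '[{"dx": 0, "dy": 0, "dz": 0, "ax": 0, "ay": 0, "az": 0.1, "claw": 50}, {"dx": 0, "dy": 0, "dz": 0, "ax": 0, "ay": 0, "az": 0.1, "claw": 50}, {"dx": 0, "dy": 0, "dz": 0, "ax": 0, "ay": 0, "az": 0.1, "claw": 50}, {"dx": 0, "dy": 0, "dz": 0, "ax": 0, "ay": 0, "az": 0.1, "claw": 50}, {"dx": 0, "dy": 0, "dz": 0, "ax": 0, "ay": 0, "az": 0.02, "claw": 50}, {"dx": 0, "dy": 0, "dz": 0, "ax": 0, "ay": 0, "az": 0, "claw": 50}]'

```text
time: 7.65
ee_pos: [589.4, 15.8, 142.8]
orientation: [3.14, 0.0, 1.784]
contact_force: [4.9, -1.8, -1.8]
width: 55.1
```

```bash
python3 st.py
```

```text
7.65 [589.37  15.75 142.84] rpy [3.1401e+00 2.0000e-04 1.7836e+00] F [ 4.94 -1.84 -1.81] M [-0.412 -1.06   0.358] 55.14 [ 0.    0.79 -0.18  1.77  0.23  0.6  -0.11] -0.435
Mz mean 0.389 0.024
```

Torque jumped from about 0.08 to 0.39 N m at three clicks plus 0.1 rad, so this looks like touch. A small further press should show the slope and confirm it.

Request:
arm_command --rows '[{"dx": 0, "dy": 0, "dz": 0, "ax": 0, "ay": 0, "az": 0.03, "claw": 50}, {"dx": 0, "dy": 0, "dz": 0, "ax": 0, "ay": 0, "az": 0.03, "claw": 50}, {"dx": 0, "dy": 0, "dz": 0, "ax": 0, "ay": 0, "az": 0, "claw": 50}]'

```text
time: 8.18
ee_pos: [589.3, 15.7, 142.8]
orientation: [3.14, 0.0, 1.723]
contact_force: [4.5, -2.4, -1.6]
width: 54.8
```

```bash
python3 st.py; python3 -c "
from h import *
c=robot.capture('scene');cv2.imwrite('pics/s5.png',cv2.resize(c['pixels'][150:225,257:357,::-1],None,fx=6,fy=6,interpolation=cv2.INTER_CUBIC))"
```

```text
8.18 [589.34  15.71 142.84] rpy [3.1401e+00 1.0000e-04 1.7231e+00] F [ 4.5  -2.37 -1.59] M [-0.439 -1.103  0.494] 54.81 [-0.01  0.79 -0.17  1.77  0.21  0.6  -0.15] -0.527
Mz mean 0.482 0.02
```

View pics/s5.png

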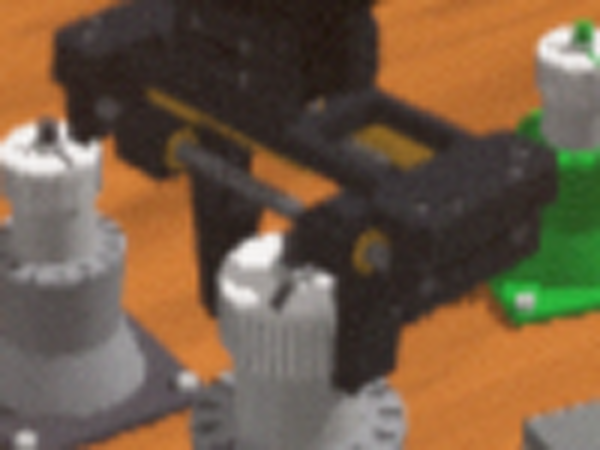

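The torque slope is about 1.55 N m/rad, matching burr contact without slip. The rib now points down-left in the crop, from about (292,280) to (278,303). I'll press 0.05 rad more for margin, then back off three clicks (72° plus the overtravel), to a yaw of about 3.10.

Request:
arm_command --rows '[{"dx": 0, "dy": 0, "dz": 0, "ax": 0, "ay": 0, "az": 0.03, "claw": 50}, {"dx": 0, "dy": 0, "dz": 0, "ax": 0, "ay": 0, "az": 0.02, "claw": 50}, {"dx": 0, "dy": 0, "dz": 0, "ax": 0, "ay": 0, "az": 0, "claw": 50}]'

```text
time: 8.75
ee_pos: [589.3, 15.7, 142.8]
orientation: [3.14, 0.0, 1.673]
contact_force: [4.7, -2.0, -1.7]
width: 54.9
```

```bash
python3 st.py
```

```text
8.75 [589.32  15.7  142.84] rpy [3.1401e+00 1.0000e-04 1.6732e+00] F [ 4.75 -1.97 -1.67] M [-0.478 -1.134  0.573] 54.91 [-0.02  0.79 -0.15  1.77  0.19  0.6  -0.18] -0.572
Mz mean 0.525 0.03
```

Request:
arm_command --rows '[{"dx": 0, "dy": 0, "dz": 0, "ax": 0, "ay": 0, "az": -0.1, "claw": 50}, {"dx": 0, "dy": 0, "dz": 0, "ax": 0, "ay": 0, "az": -0.1, "claw": 50}, {"dx": 0, "dy": 0, "dz": 0, "ax": 0, "ay": 0, "az": -0.1, "claw": 50}, {"dx": 0, "dy": 0, "dz": 0, "ax": 0, "ay": 0, "az": -0.1, "claw": 50}, {"dx": 0, "dy": 0, "dz": 0, "ax": 0, "ay": 0, "az": -0.1, "claw": 50}, {"dx": 0, "dy": 0, "dz": 0, "ax": 0, "ay": 0, "az": -0.1, "claw": 50}, {"dx": 0, "dy": 0, "dz": 0, "ax": 0, "ay": 0, "az": -0.1, "claw": 50}, {"dx": 0, "dy": 0, "dz": 0, "ax": 0, "ay": 0, "az": -0.1, "claw": 50}, {"dx": 0, "dy": 0, "dz": 0, "ax": 0, "ay": 0, "az": -0.1, "claw": 50}, {"dx": 0, "dy": 0, "dz": 0, "ax": 0, "ay": 0, "az": -0.1, "claw": 50}, {"dx": 0, "dy": 0, "dz": 0, "ax": 0, "ay": 0, "az": -0.1, "claw": 50}, {"dx": 0, "dy": 0, "dz": 0, "ax": 0, "ay": 0, "az": -0.1, "claw": 50}, {"dx": 0, "dy": 0, "dz": 0, "ax": 0, "ay": 0, "az": -0.1, "claw": 50}, {"dx": 0, "dy": 0, "dz": 0, "ax": 0, "ay": 0, "az": -0.1, "claw": 50}, {"dx": 0, "dy": 0, "dz": 0, "ax": 0, "ay": 0, "az": -0.03, "claw": 50}, {"dx": 0, "dy": 0, "dz": 0, "ax": 0, "ay": 0, "az": 0, "claw": 50}]'

```text
time: 10.9
ee_pos: [589.4, 16.0, 142.9]
orientation: [3.141, 0.001, 3.103]
contact_force: [5.7, -0.1, -2.3]
width: 54.7
```

```bash
python3 st.py
```

```text
10.9 [589.43  15.96 142.87] rpy [3.1408e+00 1.4000e-03 3.1026e+00] F [ 5.72 -0.13 -2.32] M [-0.157 -1.17   0.173] 54.67 [ 0.2   0.83 -0.55  1.76  0.62  0.73  0.86] -0.097
Mz mean 0.155 0.029
```

Request:
arm_command --rows '[{"dx": 0, "dy": 0, "dz": 0, "ax": 0, "ay": 0, "az": -0.04, "claw": 50}, {"dx": 0, "dy": 0, "dz": 0, "ax": 0, "ay": 0, "az": 0, "claw": 50}]'

```text
time: 11.3
ee_pos: [589.4, 15.9, 142.9]
orientation: [3.141, 0.001, -3.141]
contact_force: [4.6, -1.4, -1.9]
width: 55.3
```

```bash
python3 st.py
```

```text
11.3 [589.4   15.89 142.85] rpy [ 3.1409e+00  1.4000e-03 -3.1411e+00] F [ 4.62 -1.45 -1.92] M [-0.133 -1.221  0.07 ] 55.3 [ 0.21  0.84 -0.56  1.76  0.63  0.73  0.89] 0.042
Mz mean 0.02 0.034
```

The torque is back to about its zero level (0.02, against 0.05 at the start), so the ring sits in the click. Now I open the jaws and rise straight up.

Request:
arm_command --rows '[{"dx": 0, "dy": 0, "dz": 0, "ax": 0, "ay": 0, "az": 0, "claw": 88}, {"dx": 0, "dy": 0, "dz": 0, "ax": 0, "ay": 0, "az": 0, "claw": 88}, {"dx": 0, "dy": 0, "dz": 0, "ax": 0, "ay": 0, "az": 0, "claw": 88}, {"dx": 0, "dy": 0, "dz": 0, "ax": 0, "ay": 0, "az": 0, "claw": 88}, {"dx": 0, "dy": 0, "dz": -20, "ax": 0, "ay": 0, "az": 0, "claw": 88}, {"dx": 0, "dy": 0, "dz": -30, "ax": 0, "ay": 0, "az": 0, "claw": 88}, {"dx": 0, "dy": 0, "dz": -30, "ax": 0, "ay": 0, "az": 0, "claw": 88}, {"dx": 0, "dy": 0, "dz": -28, "ax": 0, "ay": 0, "az": 0, "claw": 88}, {"dx": 0, "dy": 0, "dz": 0, "ax": 0, "ay": 0, "az": 0, "claw": 88}, {"dx": 0, "dy": 0, "dz": 0, "ax": 0, "ay": 0, "az": 0, "claw": 88}]'

```text
time: 12.7
ee_pos: [588.1, 15.4, 249.9]
orientation: [-3.141, -0.001, 3.141]
contact_force: [0.4, -0.3, -0.6]
width: 87.8
```

```bash
python3 - <<'E'
from h import *
c=robot.capture("wrist");d=robot.capture("scene")["pixels"][:,:,::-1]
w=cv2.imread("pics/w2.png")[140:290,240:400];n=c["pixels"][140:290,240:400,::-1]
s0=cv2.imread("pics/scene0.png")
f=lambda i:cv2.resize(i,(400,300),interpolation=cv2.INTER_CUBIC)
cv2.imwrite("pics/fin.png",np.vstack([np.hstack([f(w),f(n)]),np.hstack([f(s0[160:310,200:400]),f(d[160:310,200:400])])]))
E
```

```text
(no output)
```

View pics/fin.png

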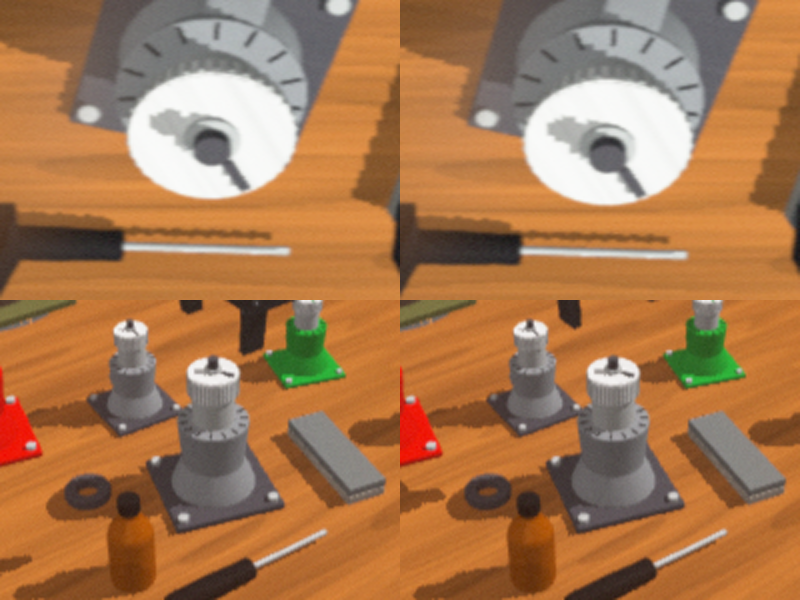

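The rib points the same way as at the start: tip at (245,188) in the old crop and (643,195) in the new one, both shifted equally with the mill. The mill started three clicks open, so that is the right place. The stone, bottle, spare burr and driver haven't moved. Handing in.

```bash
python3 -c "
from workcell import robot
print(robot.hand_in())"
```

```text
the job is handed in; nothing more can be done
None
```

I turned the large grey mill's ring clockwise until the burrs touched, backed it off three clicks, let go and handed the job in; no verdict is reported. The job took about 13 s of the 72 s allowed.

- **Touch:** One and two clicks in, the torque stayed near 0.08 N m. At the third click it jumped to 0.39 N m, then rose to 0.53 N m with a further 0.11 rad of pressing. That puts the ring about 0.09 rad past touch by torque and 0.21 rad by angle, between the 0.03 rad needed and the 0.4 rad limit.
- **Disagreement:** These two figures differ because the torque read somewhat lower than the turn angle implied. I put that down to give in the grip.
- **Back-off:** I turned the ring back until the torque was close to zero in the click (0.02 N m), then opened the jaws. The mill had started exactly three clicks open, so the final picture shows the dark rib back at its starting angle, with no net slip.
- **Other things:** The stone, bottle, spare burr and driver look unmoved in the before and after pictures.
- **Refused move:** My first move call was refused for missing keys, and nothing moved.

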